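# Make up two job kits in their trays

### The arm

A 7-joint arm with a two-finger parallel gripper is mounted at the origin on a cart in front of the work surface, level with it; the furniture and walls round the work are solid. World frame = base frame: x ahead of the robot, y to its left, z up, the work surface at z = 0. Lengths are in mm, angles in rad, forces in N, time in s.
With the tool pointing down it reaches from about 400 to 875 mm from the base axis. Payload 4.4 kg.
Tool frame: the origin (TCP) lies at the very end of the fingers, on their centre line; the grasp point (between the pads) lies 19 mm behind it; z points along the fingers, y is the line along which they close (so a half turn about z gives the same grasp; the last joint's range is limited). The gripper opens to 85 mm and grips with 20 to 120 N. Pads are 22 mm wide; open, the fingers measure 114 mm over their backs; the gripper's body (76 mm by 85 mm) begins 54 mm behind the grasp point. The pads swing forward as they close: fully open they stand 13 mm farther back than shut.
Start: joints at [1.231, 0.628, 0.038, 1.517, -0.027, 0.996, -0.02], TCP at [175.782, -625.794, 231.313] pointing down, gripper open.
Joint ranges: [-3.06, 3.06], [-0.37, 2.12], [-1.25, 1.32], [0.18, 2.47], [-1.1, 4.24], [0.23, 1.98], [-2.94, 2.94]. Speed limits (rad/s): [2.57, 2.57, 3.14, 3.14, 3.14, 3.14, 3.14].

### API

Orientations are given as [roll, pitch, yaw] about the fixed x, y, z axes, in that order (R = Rz(yaw) Ry(pitch) Rx(roll)).
In Python, from cell import monitor, viewer, workorder gives the robot as it stands.
- The arm moves only by the tool arm_command, never from a script. Its argument "series" is one flat list of numbers, 5 for each row, row after row: the opening in per cent of the stroke, from 0 (shut) to 100 (fully open), then the shift along the tool's x, y, z in cm, then the turn about the tool's z in degrees. In form: [claw, x, y, z, roll, claw, x, y, z, roll, ...]. A call has exactly 5 rows; each row is the pose to reach, as a shift and turn from the pose commanded when the call began, along the tool's axes at that moment; what a row does not reach only later rows make up. A row lasts 1/12 s, in which the tool goes at most 41.7 mm and 7.16 degrees, less where a joint would pass 70% of its speed; a pose out of reach is approached as far as the arm can. A call with a gripper value outside its range is refused whole. The fingers move at their own pace and stop on an object; the grip force is fixed at half the most. Time passes only in rows, so rows that repeat a pose let the fingers close, or fill a call up. It gives the time, the measured TCP pose, the force, the opening and the grip force at its end, in the units of the state.
- monitor.read_state(): the state, without advancing time (a new reading comes with each control period).
- viewer.get_image(name): name is "scene" or "top" or "wrist"; returns (picture, depth): 384x512x3 uint8, red, green, blue; 384x512 float32, mm along the optical axis (not along the pixel's ray), 0 where there is no reading.
- viewer.camera_model(name): a dict with "mtx" (3x3 intrinsics, pixels), "R" (3x3) and "t" (3): a world point X has camera coordinates R X + t. Camera axes: x right, y down, z forward; pixel columns grow to the right and rows downward; lengths in mm; the calibration is good to about 2 mm. A picture is of the moment at which its call begins: read the wrist's pose just before it. camera_model takes no time and is no camera call; for the wrist camera it gives the pose at the moment of the call.
- workorder.finish_job(): hands the job in; it is judged then, once.
The state is a dict: "clock": time; "qpos": joint angles; "qd": joint speeds; "tau": joint torques, N m; "eef_pos": TCP position; "tool_rot": TCP orientation; "force": force on the tool from outside, world axes, zero at the start; "torque": the same for the moment, N m; "width": finger opening in mm; "gripper_force": force on a finger pad.
Only numpy, scipy, OpenCV 4.12 (cv2) and the standard library are available. Lean on these libraries where they do the work, as an engineer would, in place of code of your own. Each camera call takes 0.05 s, during which the arm holds its last target. There are 200 camera calls.

### The job

Make up two job kits: in the long tray with three compartments put the spirit level in the long slot, and the tape measure and the thinner wooden block in the two pockets, one in each; in the short tray with two compartments put the shorter screwdriver in the narrow slot and the thicker wooden block in the wide pocket. Everything is to lie flat on the floor of its compartment, not across a wall, and the same way up as it is now. Leave the longer screwdriver where it lies.

Things in the scene. Friction and masses are not known exactly. Their poses are not given: they have to be found in the camera images.
- long_tray: Long shallow grey tray, fixed, 273 (x) x 150 (y) x 14 mm high plus a flat 15 mm finger tab at each end; walls 4 mm thick, 14 mm high; floor top 5 mm above the origin. Origin: centre of underside; x along the tray, z up. Long slot on its +y side: inside 265 x 58 mm, centre (0, +42) mm. Two equal pockets on its -y side: inside 130 x 80 mm, centres (+67, -31) and (-67, -31) mm.
- short_tray: Short shallow grey tray, fixed, 203 (x) x 150 (y) x 14 mm high plus a flat 15 mm finger tab at each end; walls 4 mm thick, 14 mm high; floor top 5 mm above the origin. Origin: centre of underside; x along the tray, z up. Narrow slot on its +y side: inside 195 x 58 mm, centre (0, +42) mm. Wide pocket on its -y side: inside 195 x 80 mm, centre (0, -31) mm.
- level: Yellow spirit level, a bar 22 (x) x 225 (y) x 46 mm high, 0.2 kg, standing on its narrow edge. Origin: centre of its underside; z up. Its long axis is y.
- measure: Yellow and black tape measure, standing upright, 34 (x) x 91 (y) x 66 mm high, 0.21 kg; the case is 30 mm thick across x, with parallel sides, and reaches from y = -26 to +45 mm. Origin: centre of its underside; z up. Its long axis is y.
- thin_block: Thinner, longer, dark brown wooden block, 34 (x) x 110 (y) x 22 mm high, 0.04 kg. Origin: centre of its underside; z up. Its long axis is y.
- thick_block: Thicker, shorter brown wooden block, 46 (x) x 80 (y) x 40 mm high, 0.1 kg. Origin: centre of its underside; z up. Its long axis is y.
- short_driver: Shorter screwdriver, yellow handle, 28 (x) x 169 (y) x 30 mm high, 0.08 kg, lying. The handle, about 28 mm thick, reaches from y = 0 to +84 mm (grip it at y = +42 mm), the blade to y = -84 mm. Origin: centre of its underside; z up. Its long axis is y.
- long_driver: Longer screwdriver, red handle, 30 (x) x 209 (y) x 32 mm high, lying; it belongs to neither kit and is to be left. The handle reaches from y = +9 to +104 mm. Origin: centre of its underside; z up. Its long axis is y.
Mind the look-alikes: they are no part of the job. What is shaped like the thick_block but green is not meant.

How it is judged (in metres and radians):
At the end, for the whole second after the job is handed in: Each thing at rest in its compartment, origin at most 7 mm above its floor, tilt under 0.1 rad (screwdriver: rolled under 0.6, length level within 0.15 rad); level and screwdriver within 30 mm of the slot's middle along the tray; longer screwdriver moved under 30 mm (x of level in the frame of long_tray between -0.03 and 0.03 m and y of level in the frame of long_tray between 0.014 and 0.07 m and z of level in the frame of long_tray between -0.002 and 0.012 m and angle between each of level, measure, thin_block, thick_block's own z axis and vertical below 0.1 rad and linear speed of each of level, measure, thin_block, short_driver, thick_block below 0.02 m/s and angular speed of each of level, measure, thin_block, short_driver, thick_block below 0.2 rad/s and ((x of measure in the frame of long_tray between -0.131 and -0.003 m and y of measure in the frame of long_tray between -0.07 and 0.008 m and x of thin_block in the frame of long_tray between 0.003 and 0.131 m and y of thin_block in the frame of long_tray between -0.07 and 0.008 m) or (x of thin_block in the frame of long_tray between -0.131 and -0.003 m and y of thin_block in the frame of long_tray between -0.07 and 0.008 m and x of measure in the frame of long_tray between 0.003 and 0.131 m and y of measure in the frame of long_tray between -0.07 and 0.008 m)) and z of measure in the frame of long_tray between -0.002 and 0.012 m and z of thin_block in the frame of long_tray between -0.002 and 0.012 m and x of short_driver in the frame of short_tray between -0.03 and 0.03 m and y of short_driver in the frame of short_tray between 0.014 and 0.07 m and z of short_driver in the frame of short_tray between -0.002 and 0.012 m and angle between short_driver's own z axis and vertical below 0.6 rad and angle between short_driver's own y axis and vertical between 1.42 and 1.72 rad and x of thick_block in the frame of short_tray between -0.08 and 0.08 m and y of thick_block in the frame of short_tray between -0.07 and 0.008 m and z of thick_block in the frame of short_tray between -0.002 and 0.012 m and distance of long_driver from where it was at the start of the episode below 0.03 m); the robot touches nothing.
It also fails if it takes over 128 s, if anything falls off the work surface, if the arm or the gripper's body presses on something with over 40 N, if the wrist force passes 120 N, or if a joint passes its speed limit or range.

## Working session

There is one attempt and no reset: what is moved stays moved. The work goes in short steps, Python scripts to look and compute and a tool call to move; the robot and the scene stay as the last step left them, time stands still between calls to the robot, and variables do not carry over. Pictures are saved under pics/ and viewed, at most 17 in all, crops included, and the job is handed in when it is done.

Besides the shell and the picture viewer there is one more tool, called after ">>>" as name(argument=value, ...), one argument or row to a line, values as JSON. arm_command: Moves the arm, as the interface text tells. Its arguments: {"type":"object","properties":{"series":{"type":"array","items":{"type":"number"}}},"required":["series"]}

```bash
mkdir -p pics; ls; python3 - <<'E'
from cell import monitor, viewer, workorder
import cv2,numpy as np
print(monitor.read_state())
for n in("top","scene"):
    p,d=viewer.get_image(n); cv2.imwrite(f"pics/{n}0.png",cv2.resize(p[:,:,::-1],(800,600)))
    np.savez(f"{n}0.npz",p=p,d=d)
    print(n,viewer.camera_model(n))
E
```

```text
pics
{'clock': 0.0, 'qpos': array([ 1.23120418,  0.62934119,  0.0384404 ,  1.51833963, -0.02700201,
        0.99630861, -0.0199791 ]), 'qd': array([ 3.36297580e-04,  1.55617221e-03, -8.08626332e-04, -3.26796607e-04,
        5.12869773e-04, -9.95697866e-04, -2.72374028e-05]), 'tau': array([ 4.35796237e-04, -5.63400435e+01,  1.22665823e+00, -1.93437159e+01,
        1.10451481e-02,  1.05519631e-02, -6.77296171e-06]), 'eef_pos': array([ 175.61409727, -625.19084905,  230.40133482]), 'tool_rot': array([-3.13971392e+00,  2.14090274e-05,  2.73813878e-01]), 'force': array([-0.92202903, -1.16500619, -0.43658217]), 'torque': array([0.03591381, 0.03134416, 0.0030039 ]), 'gripper_force': 0.0, 'width': 85.56912100198433}
top {'mtx': array([[402.90603997,   0.        , 255.6487635 ],
       [  0.        , 402.90603997, 193.37081996],
       [  0.        ,   0.        ,   1.        ]]), 'R': array([[ 0.37996067, -0.9250018 , -0.00125178],
       [-0.83375202, -0.34189151, -0.43355249],
       [ 0.40060886,  0.16577656, -0.90112744]]), 't': array([ -67.77605452,  493.43232251, 1288.10811209])}
scene {'mtx': array([[483.88915445,   0.        , 242.8802916 ],
       [  0.        , 483.88915445, 191.25419441],
       [  0.        ,   0.        ,   1.        ]]), 'R': array([[-0.83202267, -0.55473243, -0.00319494],
       [-0.27532436,  0.41793508, -0.86575214],
       [ 0.48159607, -0.71944576, -0.50046281]]), 't': array([ 510.13359369,  136.38666152, 1595.79618064])}
```

View pics/top0.png

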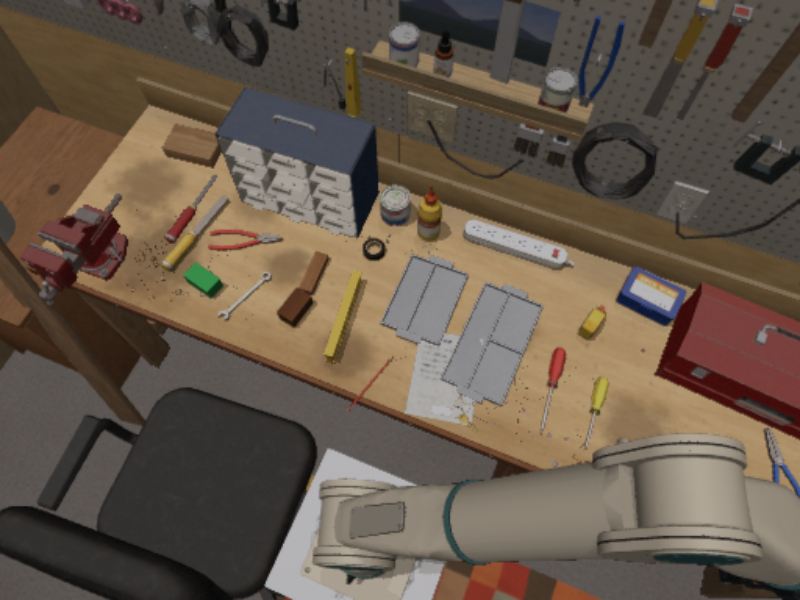

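View pics/scene0.png

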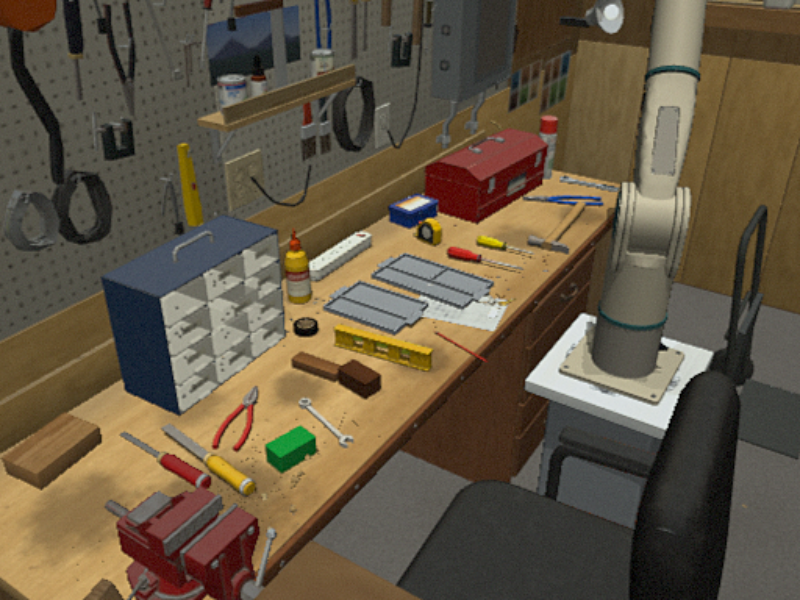

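The top view shows the level at (345,315), the blocks at (315,270) and (295,306), the trays at (425,300) and (492,343), the measure at (593,320), the yellow driver at (598,400) and the red driver at (555,375).

Possible mix-ups, in the same 800x600 picture:
- **Level:** another level hangs on the wall at (352,80).
- **Thick block:** the green block at (203,279) and the big wood block at (190,145).
- **Short driver:** the yellow-handled tool at (185,245), the red one at (190,215) and the long driver at (555,375).
- **Measure:** the black roll at (373,248) and the blue box at (650,293).

Next I measure by mask and depth.

```bash
cat > h.py <<'E'
import cv2,numpy as np
from cell import monitor,viewer
def shot(n):
    s=monitor.read_state(); m=viewer.camera_model(n); p,d=viewer.get_image(n); return p,d,m
def cloud(d,m):
    v,u=np.mgrid[:d.shape[0],:d.shape[1]]
    K=m["mtx"]; c=np.stack([(u-K[0,2])/K[0,0]*d,(v-K[1,2])/K[1,1]*d,d],-1)
    return (c-m["t"])@m["R"]
def rect(pts):
    (c,s,a)=cv2.minAreaRect(pts[:,:2].astype(np.float32))
    if s[0]<s[1]: s=s[::-1]; a+=90
    return np.round(c,1),np.round(s,1),(a+90)%180-90   # long-axis angle, deg
def ray(m,uv,z):
    uv=np.atleast_2d(np.asarray(uv,float)); K=m["mtx"]
    r=np.c_[(uv-K[:2,2])/K[0,0],np.ones(len(uv))]@m["R"]; o=-m["R"].T@m["t"]
    return o+r*((z-o[2])/r[:,2])[:,None]
E
python3 - <<'E'
from h import *
z=np.load("top0.npz");m=viewer.camera_model("top");P=cloud(z["d"],m)
hsv=cv2.cvtColor(z["p"],cv2.COLOR_RGB2HSV)
boxes=dict(level=(320,265,368,365),longb=(300,248,330,296),shortb=(275,285,316,328),measure=(575,300,612,340),yd=(580,372,612,450),rd=(536,342,570,435),stray=(380,250,470,350),ltray=(438,278,545,408),green=(180,260,225,300),chisel=(160,195,230,272))
for k,b in boxes.items():
    x0,y0,x1,y1=[int(v*.64) for v in b]
    Q=P[y0:y1,x0:x1].reshape(-1,3);H=hsv[y0:y1,x0:x1].reshape(-1,3)
    k2=Q[:,2]>(4 if 'd' in k or 'tray' in k else 10)
    if 'tray' in k: k2&=(H[:,1]<60)
    mk=k2.reshape(y1-y0,x1-x0).astype(np.uint8)
    n,l,s,c=cv2.connectedComponentsWithStats(mk); i=1+s[1:,4].argmax(); q=(l==i).ravel()
    print(k,*rect(Q[q]),'z',np.percentile(Q[q,2],[5,50,95]).round(),'hsv',np.median(H[q],0), 'base z',np.median(Q[~k2,2]).round(1))
E
```

```text
level [211.2 120.1] [730.2 103.4] 30.06488800048828 z [16. 45. 51.] hsv [ 23. 150. 180.] base z 0.4
longb [511.1 369.3] [135.2  36.2] 4.596432209014893 z [15. 22. 31.] hsv [ 13. 139. 122.] base z 0.8
shortb [432.3 364.6] [116.   49.8] -6.90740966796875 z [15. 38. 44.] hsv [ 11. 155.  85.] base z 0.9
measure [ 299.8 -208.9] [784.   33.9] -14.147865295410156 z [20. 57. 68.] hsv [ 22.  159.5 167.5] base z -0.0
yd [ 215.5 -263.7] [662.2  75.7] -21.421607971191406 z [ 5. 21. 28.] hsv [ 25.  146.5 162. ] base z -0.2
rd [ 459.1 -248.1] [213.8  38.3] -1.397064208984375 z [ 8. 22. 30.] hsv [  2. 163. 153.] base z -0.2
stray [294.1  46.7] [787.1 178.5] 9.685477256774902 z [ 4.  8. 17.] hsv [130.   5. 142.] base z 1.1
ltray [298.5 -72.1] [748.5 170.4] -3.6876220703125 z [ 4.  7. 17.] hsv [130.   5. 142.] base z 1.2
green [183.7 257.8] [897.4  66.8] 58.55305480957031 z [14. 39. 44.] hsv [ 66. 156. 140.] base z 0.4
chisel [516.3 698.6] [247.8  32.5] -7.270256042480469 z [12. 19. 30.] hsv [ 19. 129. 144.] base z 0.4
```

```bash
python3 - <<'E'
from h import *
z=np.load("top0.npz");m=viewer.camera_model("top");P=cloud(z["d"],m)
hsv=cv2.cvtColor(z["p"],cv2.COLOR_RGB2HSV)
boxes=dict(level=(320,265,368,365),longb=(300,248,330,296),shortb=(275,285,316,328),measure=(575,300,612,340),yd=(580,372,612,450),rd=(536,342,570,435),stray=(380,250,470,350),ltray=(438,278,545,408))
h={'level':(38,52),'longb':(15,30),'shortb':(32,48),'measure':(40,75),'yd':(4,60),'rd':(4,60),'stray':(3,25),'ltray':(3,25)}
for k,b in boxes.items():
    x0,y0,x1,y1=[int(v*.64) for v in b]
    Q=P[y0:y1,x0:x1];H=hsv[y0:y1,x0:x1]
    k2=(Q[...,2]>h[k][0])&(Q[...,2]<h[k][1])
    if 'tray' in k: k2&=H[...,1]<60
    n,l,s,c=cv2.connectedComponentsWithStats(k2.astype(np.uint8)); i=1+s[1:,4].argmax(); q=l==i
    print(k,*rect(Q[q]),'z',np.percentile(Q[q][:,2],[5,50,95]).round(),'hsv',np.median(H[q],0),Q[q].mean(0).round())
p,d,mm=shot("wrist"); print(mm); cv2.imwrite("pics/w0.png",p[:,:,::-1])
crop=z["p"][150:240,160:390]; cv2.imwrite("pics/crop.png",cv2.resize(crop[:,:,::-1],(800,313),interpolation=cv2.INTER_CUBIC))
E
```

```text
level [438.4 251. ] [225.8  23.3] 7.1435933113098145 z [41. 46. 50.] hsv [ 23. 150. 180.] [435. 250.  46.]
longb [521.3 370.3] [114.7  35.6] 4.168232440948486 z [17. 22. 27.] hsv [ 13. 139. 122.] [520. 369.  22.]
shortb [415.6 366.8] [80.5 48.9] -8.511016845703125 z [35. 40. 45.] hsv [ 11. 155.  85.] [414. 366.  40.]
measure [ 644.1 -295.7] [73.9 33.8] -13.951522827148438 z [44. 59. 68.] hsv [ 22. 157. 174.] [ 635. -293.   58.]
yd [ 449.1 -359.5] [175.4  30.9] 4.322732448577881 z [ 5. 21. 28.] hsv [ 25.  146.5 162. ] [ 465. -356.   20.]
rd [ 459.1 -248.1] [213.8  38.3] -1.397064208984375 z [ 8. 22. 30.] hsv [  2. 163. 153.] [ 487. -250.   21.]
stray [562.7  91.1] [238.7 160.3] 2.804535388946533 z [ 3.  7. 16.] hsv [130.   5. 142.] [559.  92.   8.]
ltray [506.  -83.2] [332.  174.1] -2.6254501342773438 z [ 3.  7. 16.] hsv [130.   5. 142.] [508. -93.   8.]
{'mtx': array([[267.76964719,   0.        , 254.10461839],
       [  0.        , 267.76964719, 195.61353947],
       [  0.        ,   0.        ,   1.        ]]), 'R': array([[ 0.27007064, -0.96283924, -0.00156288],
       [-0.9128914 , -0.25657591,  0.31748715],
       [-0.30609008, -0.08431722, -0.94826129]]), 't': array([-648.25738878,  -42.16225902,  380.79170307])}
```

View pics/crop.png

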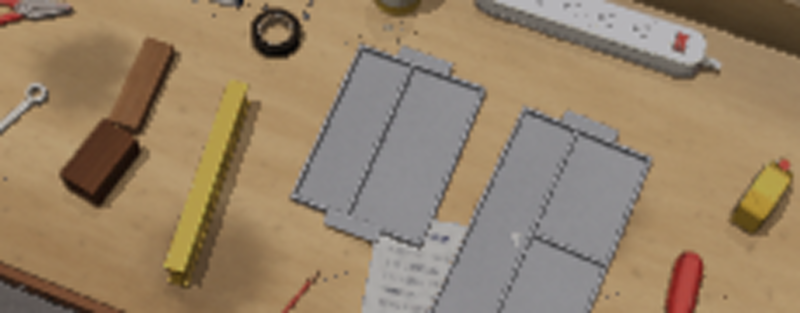

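View pics/w0.png

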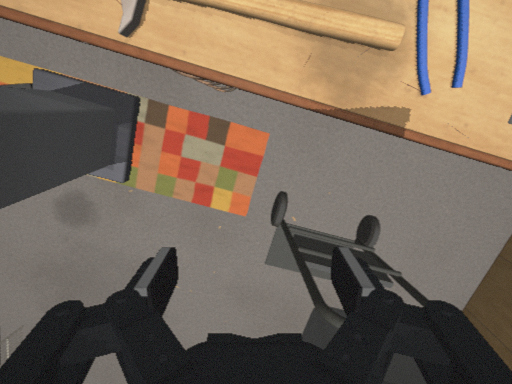

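Depth sizes settle the choice: thin block at (521,370) is 115x35x22 and thick block at (416,367) is 80x49x40, both at brown hues. The crop shows both trays with the narrow/long slot on the left (+y), so tray yaw ≈ 0. The wrist shot shows only floor so far. I'm moving over the right side to look closer.

>>> arm_command(
  series=[100,3.2,-2.5,0,0,100,6.4,-5,0,0,100,9.6,-7.5,0,0,100,12.8,-10,0,0,100,16,-12.5,0,0],
)

```text
clock: 0.57
eef_pos: [296.7, -460.4, 231.1]
tool_rot: [-3.141, -0.0, 0.273]
force: [1.0, -0.6, -0.5]
width: 85.6
gripper_force: 0.0
```

>>> arm_command(
  series=[100,3.2,-2.5,0,3,100,6.4,-5,0,6,100,9.6,-7.5,0,9,100,12.8,-10,0,12,100,16,-12.5,0,15.7],
)

```text
clock: 0.98
eef_pos: [417.0, -296.8, 231.3]
tool_rot: [-3.141, 0.0, -0.003]
force: [0.5, 0.4, -1.1]
width: 85.2
gripper_force: 0.0
```

>>> arm_command(
  series=[100,0,0,0,0,100,0,0,0,0,100,0,0,0,0,100,0,0,0,0,100,0,0,0,0],
)

```text
clock: 1.4
eef_pos: [415.1, -300.1, 231.3]
tool_rot: [3.141, 0.0, -0.003]
force: [-0.3, -0.1, -0.1]
width: 85.6
gripper_force: 0.0
```

```bash
python3 - <<'E'
from h import *
p,d,m=shot("wrist"); np.savez("w1.npz",p=p,d=d,**m); print(-m["R"].T@m["t"])
cv2.imwrite("pics/w1.png",p[:,:,::-1])
E
```

```text
[ 495.66540779 -299.72067378  374.21885375]
```

View pics/w1.png

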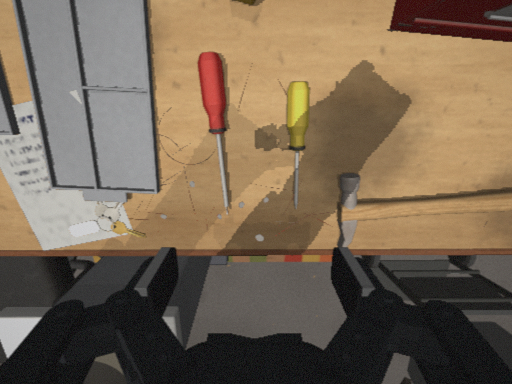

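The view shows the yellow driver with its handle at (297,115), the red one at (212,95), the long tray at left, and the measure just off the top.

```bash
cat >> h.py <<'E'
def blob(p,lo,hi,box,rgb=None):
    x0,y0,x1,y1=box; hsv=cv2.cvtColor(p,cv2.COLOR_RGB2HSV)
    k=np.zeros(p.shape[:2],np.uint8); k[y0:y1,x0:x1]=cv2.inRange(hsv,lo,hi)[y0:y1,x0:x1]
    n,l,s,c=cv2.connectedComponentsWithStats(k); return l==1+s[1:,4].argmax()
E
python3 - <<'E'
from h import *
z=np.load("w1.npz"); p,d=z["p"],z["d"]; P=cloud(d,z)
k=blob(p,(22,150,60),(35,255,255),(275,70,320,160))
v,u=np.nonzero(k); print('yellow px',u.min(),u.max(),v.min(),v.max())
X=ray(z,np.c_[u,v],15); print('handle by ray',rect(X)); Q=P[k];print('depth',rect(Q),np.percentile(Q[:,2],[2,50,98]))
# whole driver by height
b=P[65:220,275:325]; q=b[(b[...,2]>5)&(b[...,2]<40)]; print('whole',rect(q))
# long tray
b=P[0:200,0:170]; g=cv2.cvtColor(p,cv2.COLOR_RGB2HSV)[0:200,0:170]
q=b[(b[...,2]>11)&(b[...,2]<22)&(g[...,1]<70)]; print('tray wall tops',q.min(0),q.max(0),rect(q))
E
```

```text
yellow px 287 308 82 146
handle by ray (array([ 484.4, -355.7]), array([78.9, 26.9]), 2.0341544151306152)
depth (array([ 489.7, -350.6]), array([80.2, 63.9]), 44.783260345458984) [16.0510694  24.04975738 27.77607933]
whole (array([ 440.2, -356.3]), array([168. ,  27.6]), 0.22683727741241455)
tray wall tops [ 370.09874078 -174.14078105   11.00192175] [611.4760242   34.68234097  16.73179599] (array([493.3, -67.9]), array([246.2, 201.7]), -2.8664016723632812)
```

>>> arm_command(
  series=[80,2.0,1.6,3,0,80,4,3.2,6,0,80,6.7,5.55,9,0,80,6.7,5.55,12,0,80,6.7,5.55,15,0],
)

```text
clock: 1.87
eef_pos: [484.1, -357.0, 79.5]
tool_rot: [3.14, -0.002, -0.003]
force: [-0.2, 0.7, -1.1]
width: 68.1
gripper_force: 0.0
```

>>> arm_command(
  series=[80,0,0,2,0,80,0,0,3.5,0,80,0,0,5,0,80,0,0,6,0,80,0,0,6,0],
)

```text
clock: 2.28
eef_pos: [481.4, -354.1, 19.2]
tool_rot: [-3.14, 0.003, -0.002]
force: [-0.3, 0.3, -0.5]
width: 68.3
gripper_force: 0.0
```

```bash
python3 - <<'E'
from h import *
p,d,m=shot("wrist"); print(monitor.read_state()["eef_pos"])
cv2.imwrite("pics/w2.png",p[:,:,::-1])
k=blob(p,(22,150,60),(35,255,255),(150,0,360,384)); v,u=np.nonzero(k); print(rect(ray(m,np.c_[u,v],15)),u.min(),u.max(),v.min(),v.max())
E
```

```text
[ 482.11908636 -354.39852238   20.45465532]
(array([ 483. , -355.8]), array([86.4, 27.2]), 1.6512374877929688) 234 280 173 299
```

View pics/w2.png

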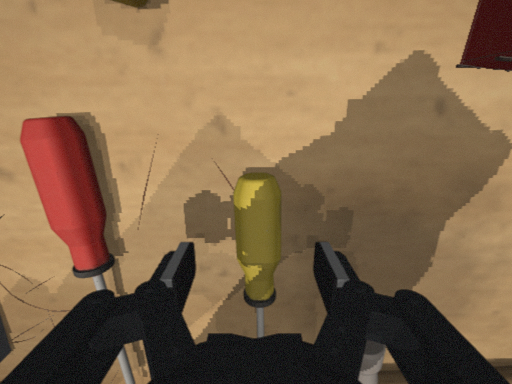

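The handle at (258,235) is centred between the fingers. I'll go down and close.

>>> arm_command(
  series=[80,0,0.1,0.7,0,80,0,0.1,1.2,0,50,0,0.1,1.2,0,25,0,0.1,1.2,0,10,0,0.1,1.2,0],
)

```text
clock: 2.75
eef_pos: [483.5, -355.2, 9.7]
tool_rot: [3.141, -0.001, -0.0]
force: [0.2, -0.4, 0.3]
width: 32.9
gripper_force: 0.0
```

>>> arm_command(
  series=[0,0,0,0,0,0,0,0,0,0,0,0,0,0,0,0,0,0,0,0,0,0,0,0,0],
)

```text
clock: 3.17
eef_pos: [483.6, -355.4, 10.1]
tool_rot: [3.141, -0.001, -0.0]
force: [-0.4, 0.2, 5.9]
width: 25.4
gripper_force: 59.4
```

>>> arm_command(
  series=[0,0,0,-0.5,0,0,0,0,-2,0,0,0,0,-4,0,0,0,0,-7,0,0,0,0,-10,0],
)

```text
clock: 3.58
eef_pos: [482.5, -354.4, 109.6]
tool_rot: [-3.14, 0.002, -0.0]
force: [0.4, -0.5, -1.4]
width: 25.4
gripper_force: 59.3
```

>>> arm_command(
  series=[0,0,-3.5,-2,0,0,0,-7,-4,0,0,0,-10.5,-6,0,0,0,-14,-8,0,0,0,-17.5,-10,0],
)

```text
clock: 4.0
eef_pos: [482.7, -178.3, 210.2]
tool_rot: [-3.141, 0.0, -0.0]
force: [1.5, -0.0, -0.5]
width: 25.5
gripper_force: 59.4
```

>>> arm_command(
  series=[0,0,-4,0,0,0,0,-8,0,0,0,0,-12,0,0,0,0,-16,0,0,0,0,-19.5,0,0],
)

```text
clock: 4.42
eef_pos: [482.7, 17.8, 209.5]
tool_rot: [-3.141, -0.0, 0.001]
force: [1.5, 0.9, -1.6]
width: 25.5
gripper_force: 59.4
```

>>> arm_command(
  series=[0,0,0,0,0,0,0,0,0,0,0,0,0,0,0,0,0,0,0,0,0,0,0,0,0],
)

```text
clock: 4.83
eef_pos: [483.3, 13.2, 209.3]
tool_rot: [3.141, 0.0, -0.003]
force: [0.2, 0.4, -0.5]
width: 25.4
gripper_force: 59.4
```

```bash
python3 - <<'E'
from h import *
p,d,m=shot("wrist"); np.savez("w3.npz",p=p,d=d,**m); print(monitor.read_state()["eef_pos"])
cv2.imwrite("pics/w3.png",cv2.resize(p[:,:,::-1],(800,600)))
E
```

```text
[483.30206259  13.37780449 209.31465422]
```

View pics/w3.png

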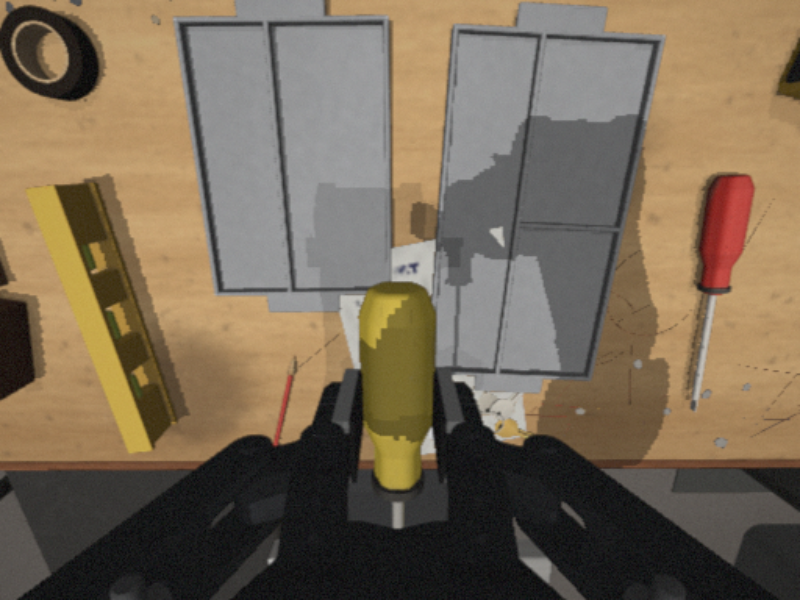

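The view shows both trays whole with narrow slots to the left. Corners in the 800x600 picture are (178,18), (389,17), (391,292), (216,295) for the short tray and (454,26), (662,37), (590,380) for the long one. The driver sits straight in the grip, and the level's top face runs from (43,187) to (140,450).

```bash
python3 - <<'E'
from h import *
z=np.load("w3.npz"); s=512/800
S=ray(z,np.array([(178,18),(389,17),(391,292),(216,295)])*s,14); L=ray(z,np.array([(454,26),(662,37),(590,380),(434,372)])*s,14)
for n,C in(("short",S),("long",L)):
    print(n,C[:,:2].round(1).tolist(),'rect',rect(C),'angL',np.degrees(np.arctan2(*(C[0]-C[3])[[1,0]])),'angR',np.degrees(np.arctan2(*(C[1]-C[2])[[1,0]])),'angTop',np.degrees(np.arctan2(*(C[0]-C[1])[[1,0]]))-90)
V=ray(z,np.array([(30,187),(57,185),(152,447),(127,453)])*s,46); print('level',V[:,:2].round(1).tolist(),rect(V),V.mean(0))
D=ray(z,np.array([(398,284)])*s,205); print(D)
# walls from depth
P=cloud(z["d"],z)
hs=cv2.cvtColor(z["p"],cv2.COLOR_RGB2HSV)
for n,(a,b) in dict(short=(110,252),long=(278,426)).items():
    q=P[5:245,a:b][(P[5:245,a:b,2]>11)&(P[5:245,a:b,2]<17)&(hs[5:245,a:b,1]<60)]; print(n,rect(q),len(q))
E
```

```text
short [[661.3, 164.7], [661.4, 18.5], [462.7, 18.8], [460.6, 166.7]] rect (array([561. ,  92.6]), array([201. , 147.9]), -0.06130218505859375) angL -0.5518486072781617 angR -0.06130181845559995 angTop 0.049759910241292005
long [[655.9, -26.7], [648.7, -173.0], [378.7, -161.1], [387.4, -19.4]] rect (array([517.3, -93.9]), array([270.9, 146.5]), -2.5353851318359375) angL -1.5650094502936227 angR -2.5353875521788978 angTop -2.7876150524828773
level [[550.4, 272.0], [551.6, 252.6], [332.4, 227.3], [326.2, 250.3]] (array([439.4, 249.5]), array([225.2,  23.5]), 5.5147905349731445) [440.14415501 250.56858861  46.        ]
[[522.7927226   13.28324719 205.        ]]
short (array([556.7,  93.7]), array([222.8, 150. ]), 0.19913356006145477) 3582
long (array([522.1, -94.2]), array([292.5, 149.6]), -2.8510894775390625) 4258
```

>>> arm_command(
  series=[0,3,-3,0,0,0,6,-6,0,0,0,9,-9,1,0,0,12.2,-12.1,3,0,0,12.2,-12.1,6,0],
)

```text
clock: 5.3
eef_pos: [613.0, 142.1, 152.0]
tool_rot: [-3.135, -0.013, 0.003]
force: [2.2, 0.7, -0.1]
width: 25.6
gripper_force: 59.4
```

>>> arm_command(
  series=[0,0,0,3.5,0,0,0,0,7,0,0,0,0,9,0,0,0,0,10,0,0,0,0,10,0],
)

```text
clock: 5.72
eef_pos: [603.9, 134.4, 46.8]
tool_rot: [3.14, 0.004, -0.002]
force: [-0.2, -0.2, -0.4]
width: 25.9
gripper_force: 59.4
```

```bash
python3 - <<'E'
from h import *
p,d,m=shot("wrist"); print(monitor.read_state()["eef_pos"])
cv2.imwrite("pics/w4.png",p[:,:,::-1])
E
```

```text
[605.25595531 134.89349195  48.7734209 ]
```

View pics/w4.png

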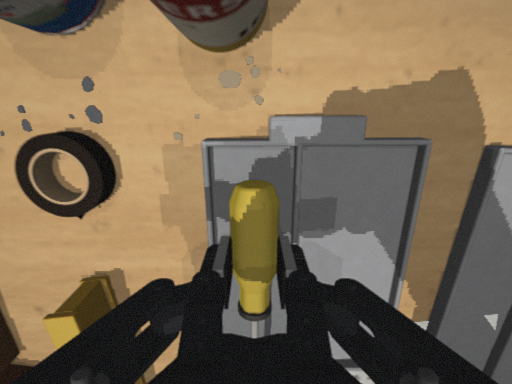

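The handle at (255,225) lies midway between the slot walls at columns 210 and 297. I'll lower and release.

>>> arm_command(
  series=[0,0,0,1.5,0,0,0,0,2.6,0,0,0,0,3.2,0,0,0,0,3.3,0,0,0,0,3.3,0],
)

```text
clock: 6.18
eef_pos: [605.6, 135.8, 16.7]
tool_rot: [-3.142, -0.0, -0.0]
force: [-0.2, -0.8, -1.1]
width: 25.4
gripper_force: 59.4
```

>>> arm_command(
  series=[20,0,0,0,0,40,0,0,0,0,60,0,0,0,0,60,0,0,0,0,60,0,0,0,0],
)

```text
clock: 6.6
eef_pos: [605.7, 136.0, 16.7]
tool_rot: [-3.141, -0.001, -0.0]
force: [0.0, 0.4, 0.6]
width: 51.4
gripper_force: 0.0
```

>>> arm_command(
  series=[60,0,0,-2,0,60,0,0,-5,0,60,0,0,-8,0,70,0,0,-12,0,80,0,0,-16,0],
)

```text
clock: 7.02
eef_pos: [604.6, 135.7, 177.5]
tool_rot: [3.141, 0.001, -0.0]
force: [0.8, -0.1, -0.1]
width: 68.0
gripper_force: 0.0
```

>>> arm_command(
  series=[80,-3.3,-2.3,0,0,80,-6.6,-4.6,0,0,80,-9.9,-6.8,0,0,80,-13.2,-9.1,0,0,80,-16.5,-11.4,0,0],
)

```text
clock: 7.43
eef_pos: [438.9, 250.6, 176.7]
tool_rot: [-3.141, -0.001, -0.001]
force: [-0.0, 1.1, 0.2]
width: 68.2
gripper_force: 0.0
```

>>> arm_command(
  series=[80,0,0,0,-6,80,0,0,0,-6,80,0,0,0,-6,80,0,0,0,-6,80,0,0,0,-6],
)

```text
clock: 7.85
eef_pos: [441.7, 248.7, 176.4]
tool_rot: [3.141, -0.001, 0.1]
force: [0.6, 0.4, 0.2]
width: 68.1
gripper_force: 0.0
```

```bash
python3 - <<'E'
from h import *
p,d,m=shot("wrist"); np.savez("w5.npz",p=p,d=d,**m); s=monitor.read_state();print(s["eef_pos"],s["tool_rot"])
cv2.imwrite("pics/w5.png",p[:,:,::-1])
E
```

```text
[441.5130392  248.75634207 176.29892432] [ 3.14117410e+00 -5.29938616e-04  1.00674045e-01]
```

View pics/w5.png

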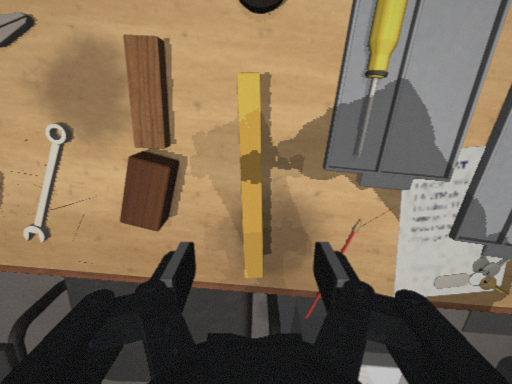

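The level's top face runs from (250,73) to (254,276). The thin block is at (148,90), the thick one at (150,190), and the driver is flat in the slot at (385,60).

```bash
python3 - <<'E'
from h import *
z=np.load("w5.npz"); p=z["p"]; P=cloud(z["d"],z)
def o(n,k,h):
    v,u=np.nonzero(k); print(n,rect(ray(z,np.c_[u,v],h)),'depth',rect(P[k]),np.median(P[k][:,2]))
k=blob(p,(18,110,60),(35,255,255),(230,60,275,290)); o('level',k,46)
for n,b,h in(('thin',(115,25,185,150),22),('thick',(110,140,190,240),40)):
    q=(P[...,2]>h-6)&(P[...,2]<h+8); k=np.zeros_like(q); k[b[1]:b[3],b[0]:b[2]]=q[b[1]:b[3],b[0]:b[2]]
    o(n,k,h)
k=blob(p,(22,150,60),(35,255,255),(360,0,410,80)); o('driver handle(part)',k,20)
E
```

```text
level (array([439.2, 251.5]), array([226.,  27.]), 6.941849708557129) depth (array([425.6, 250.5]), array([263.3,  31.5]), 6.959943771362305) 46.318460012269604
thin (array([521.7, 369.9]), array([109.6,  35.8]), 3.41860294342041) depth (array([521.6, 370.9]), array([109.9,  34.8]), 3.5261571407318115) 22.251704858013444
thick (array([418.1, 367.2]), array([80.7, 46.4]), -10.117576599121094) depth (array([417.2, 368.4]), array([79.8, 46. ]), -10.122886657714844) 40.237160851435604
driver handle(part) (array([600. , 136.6]), array([61.7, 27.8]), 0.7000669836997986) depth (array([560.6, 178.5]), array([167.1,  56. ]), -45.20917510986328) 28.388127142745944
```

>>> arm_command(
  series=[80,-0.2,-0.25,4,-1,80,-0.2,-0.25,8,-1,80,-0.2,-0.25,12,-1,80,-0.2,-0.25,14.5,-1,80,-0.2,-0.25,15.8,-1],
)

```text
clock: 8.32
eef_pos: [437.1, 250.2, 14.8]
tool_rot: [3.139, 0.004, 0.119]
force: [-0.3, 0.2, 0.1]
width: 68.6
gripper_force: 0.0
```

>>> arm_command(
  series=[60,0,0,0,0,40,0,0,0,0,20,0,0,0,0,10,0,0,0,0,0,0,0,0,0],
)

```text
clock: 8.73
eef_pos: [439.4, 252.5, 19.8]
tool_rot: [-3.141, -0.003, 0.121]
force: [0.1, -0.8, 4.7]
width: 21.3
gripper_force: 59.9
```

>>> arm_command(
  series=[0,0,0,0,0,0,0,0,0,0,0,0,0,-0.5,0,0,0,0,-2,0,0,0,0,-5,0],
)

```text
clock: 9.15
eef_pos: [435.9, 251.2, 67.0]
tool_rot: [3.139, 0.006, 0.122]
force: [0.4, 1.0, -1.3]
width: 20.9
gripper_force: 59.0
```

>>> arm_command(
  series=[0,0,0,-2,2,0,0,0,-4,4,0,0,0,-6,6,0,0,0,-7,8,0,0,0,-7,9.6],
)

```text
clock: 9.57
eef_pos: [439.2, 253.0, 140.8]
tool_rot: [-3.139, -0.004, -0.047]
force: [-0.9, -0.0, -2.9]
width: 20.9
gripper_force: 59.2
```

>>> arm_command(
  series=[0,1,-3,0,0,0,2,-6,0,0,0,3,-9,0,0,0,4,-12,0,0,0,5,-15,0,0],
)

```text
clock: 9.98
eef_pos: [494.4, 400.8, 137.2]
tool_rot: [3.14, 0.002, -0.046]
force: [0.3, -0.1, -1.4]
width: 21.2
gripper_force: 59.2
```

>>> arm_command(
  series=[0,0.8,-3,0,0,0,1.6,-6,0,0,0,2.4,-9,0,0,0,3.2,-12,0,0,0,4,-14,0,0],
)

```text
clock: 10.4
eef_pos: [524.4, 537.7, 129.4]
tool_rot: [3.127, 0.031, -0.041]
force: [-4.7, -0.5, -8.7]
width: 20.7
gripper_force: 61.6
```

>>> arm_command(
  series=[0,0,0,0,0,0,0,0,0,0,0,0,0,0,0,0,0,0,0,0,0,0,0,0,0],
)

```text
clock: 10.82
eef_pos: [537.4, 541.8, 136.5]
tool_rot: [-3.137, 0.005, -0.041]
force: [-1.4, 8.3, -6.8]
width: 21.0
gripper_force: 61.7
```

I got the y sign wrong: the arm went left and there is a light contact. I'll look before backing out.

```bash
python3 - <<'E'
from h import *
p,d,m=shot("wrist"); s=monitor.read_state();print(s["eef_pos"],s["tool_rot"],s["force"],s["torque"])
cv2.imwrite("pics/w6.png",p[:,:,::-1])
E
```

```text
[537.43399102 541.80387616 136.50695463] [-3.13660573  0.00490452 -0.0410658 ] [-1.44382553  8.73855433 -8.95773976] [2.00142663 0.98877164 0.88670001]
```

View pics/w6.png

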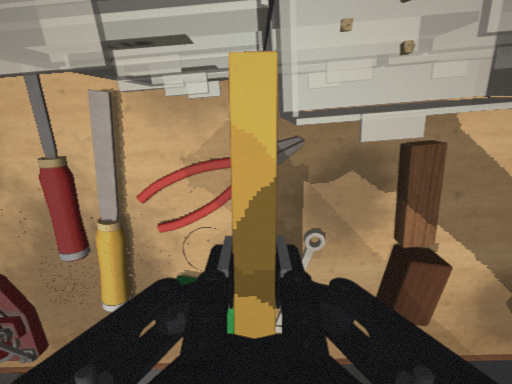

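The level (250,190) is still straight in the grip; its far end touches the drawer front at (255,55). I'll back straight out in −x, then go right.

>>> arm_command(
  series=[0,-0.5,0,0,0,0,-1.5,0,0,0,0,-3.5,0,0,0,0,-6,0,0,0,0,-8.5,0,0,0],
)

```text
clock: 11.28
eef_pos: [456.5, 540.0, 137.9]
tool_rot: [3.141, -0.001, -0.048]
force: [-0.2, 0.5, -2.3]
width: 20.8
gripper_force: 62.3
```

>>> arm_command(
  series=[0,0,0,0,0,0,0,0,0,0,0,0,0,0,0,0,0,0,0,0,0,0,0,0,0],
)

```text
clock: 11.7
eef_pos: [458.1, 540.6, 138.2]
tool_rot: [3.141, -0.001, -0.048]
force: [-0.6, 0.1, -2.5]
width: 20.9
gripper_force: 62.3
```

```bash
python3 - <<'E'
from h import *
p,d,m=shot("wrist"); s=monitor.read_state();print(s["eef_pos"],s["tool_rot"],s["force"],s["torque"],s["width"])
k=blob(p,(18,110,60),(35,255,255),(215,20,300,345)); v,u=np.nonzero(k); print(u.min(),u.max(),v.min(),v.max())
P=cloud(d,m); q=P[k]; print(rect(q),np.percentile(q[:,2],[2,50,98]))
for a in np.arange(v.min()+3,v.max(),30):
    print(a, u[v==a].min(),u[v==a].max(), P[a,int(u[v==a].mean())].round(1))
E
```

```text
[457.78026479 540.76648895 138.14721554] [ 3.14113556e+00 -8.18163498e-04 -4.74457355e-02] [-0.16273775  0.40203533 -2.10732338] [-0.08299614 -0.03650663  0.02324757] 21.113248909932135
230 280 49 338
(array([436.2, 541.3]), array([306.6,  52.8]), -3.3956527709960938) [149.62528755 158.20371009 168.92408827]
52 230 279 [560.8 536.2 150.3]
82 231 280 [548.6 536.3 151.8]
112 231 279 [535.8 536.9 153.3]
142 231 279 [522.5 537.6 154.7]
172 232 278 [508.5 538.2 156. ]
202 232 278 [494.5 538.9 159.7]
232 232 277 [479.8 540.1 162. ]
262 234 275 [463.7 540.9 163.4]
292 234 274 [448.6 541.6 167.3]
322 234 274 [430.  542.5 167.9]
```

The level is pitched about 0.14 rad nose-down and sits about 7 mm back in the grip. Pressing it on the slot floor will square it. Now I go right (+tool y).

>>> arm_command(
  series=[0,0.6,3.9,0,0,0,1.3,7.8,0,0,0,1.9,11.7,0,0,0,2.5,15.6,0,0,0,3.2,19.6,0,0],
)

```text
clock: 12.17
eef_pos: [479.9, 342.5, 138.4]
tool_rot: [-3.141, -0.001, -0.046]
force: [1.1, -0.1, -2.8]
width: 21.0
gripper_force: 62.3
```

>>> arm_command(
  series=[0,0.6,3.9,0,0,0,1.3,7.8,0,0,0,1.9,11.7,0,0,0,2.5,15.6,0,0,0,3.2,19.6,0,0],
)

```text
clock: 12.58
eef_pos: [503.0, 145.1, 138.6]
tool_rot: [-3.141, -0.001, -0.046]
force: [1.4, -0.6, -1.7]
width: 20.9
gripper_force: 62.3
```

>>> arm_command(
  series=[0,0.6,3.9,0,0,0,1.3,7.8,0,0,0,1.9,11.7,0,0,0,2.5,15.6,0,0,0,3.2,19.6,0,0],
)

```text
clock: 13.0
eef_pos: [525.7, -52.6, 138.6]
tool_rot: [3.141, -0.001, -0.046]
force: [1.2, -0.3, -2.0]
width: 20.9
gripper_force: 62.3
```

>>> arm_command(
  series=[0,0,0,0,0,0,0,0,0,0,0,0,0,0,0,0,0,0,0,0,0,0,0,0,0],
)

```text
clock: 13.42
eef_pos: [525.5, -48.3, 138.3]
tool_rot: [-3.141, 0.0, -0.043]
force: [0.1, 0.9, -2.1]
width: 21.1
gripper_force: 62.3
```

```bash
python3 - <<'E'
from h import *
p,d,m=shot("wrist"); np.savez("w7.npz",p=p,d=d,**m); s=monitor.read_state();print(s["eef_pos"],s["tool_rot"],s["force"],s["torque"],s["width"])
cv2.imwrite("pics/w7.png",p[:,:,::-1])
k=blob(p,(18,110,60),(35,255,255),(215,20,300,345)); P=cloud(d,m); v,u=np.nonzero(k)
for a in (v.min()+3,172,300): print(a, P[a,int(u[v==a].mean())].round(1))
E
```

```text
[525.54950724 -48.40368018 138.31770613] [-3.14098587e+00  5.18103245e-07 -4.28703048e-02] [-0.07224035  0.27893127 -1.97012086] [-0.00058495 -0.06229588 -0.00301402] 21.07257594515769
54 [627.5 -52.6 150.5]
172 [576.5 -50.  158.3]
300 [510.7 -47.1 166.9]
```

View pics/w7.png

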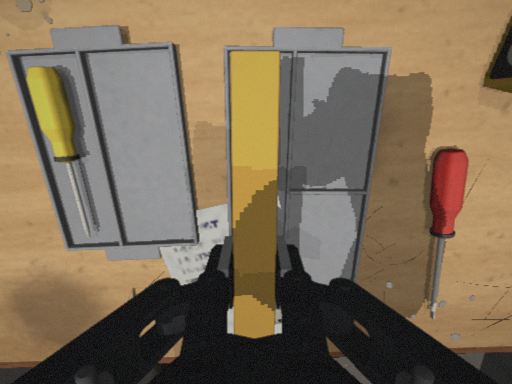

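The level hangs over the long slot (columns 228–290), with its nose at (255,52) inside the far wall. The driver is flat in the short tray at (60,150). I'll lower it.

>>> arm_command(
  series=[0,0,0.4,3,0,0,0,0.4,6,0,0,0,0.4,8,0,0,0,0.4,9,0,0,0,0.4,9.4,0],
)

```text
clock: 13.88
eef_pos: [524.4, -53.0, 42.8]
tool_rot: [-3.141, 0.003, -0.044]
force: [0.5, 0.2, -1.4]
width: 21.2
gripper_force: 62.3
```

>>> arm_command(
  series=[0,0,0,0.4,0,0,0,0,0.8,0,0,0,0,1.2,0,0,0,0,1.6,0,0,0,0,1.9,0],
)

```text
clock: 14.3
eef_pos: [524.0, -54.0, 26.4]
tool_rot: [-3.142, 0.002, -0.046]
force: [-6.0, 0.4, 6.6]
width: 21.2
gripper_force: 63.9
```

```bash
python3 - <<'E'
from h import *
p,d,m=shot("wrist"); s=monitor.read_state();print(s["eef_pos"],s["tool_rot"],s["force"],s["torque"],s["width"])
k=blob(p,(18,110,60),(35,255,255),(215,20,300,345)); P=cloud(d,m); v,u=np.nonzero(k)
for a in (v.min()+3,172,300): print(a, P[a,int(u[v==a].mean())].round(1))
E
```

```text
[523.95384293 -54.02397865  26.02276071] [-3.14151383e+00  1.78400465e-03 -4.56458921e-02] [-5.61224268  0.01910613  4.27794379] [0.04794309 0.50749757 0.00339272] 20.94543209265199
47 [626.4 -58.2  50.5]
172 [576.2 -55.9  51.5]
300 [506.8 -52.7  52.2]
```

>>> arm_command(
  series=[15,0,0,0,0,30,0,0,0,0,45,0,0,0,0,50,0,0,0,0,50,0,0,0,0],
)

```text
clock: 14.77
eef_pos: [526.1, -54.1, 25.7]
tool_rot: [3.142, -0.002, -0.046]
force: [0.4, -0.9, 0.4]
width: 42.8
gripper_force: 0.0
```

>>> arm_command(
  series=[50,0,0,-2,0,50,0,0,-5,0,60,0,0,-9,0,80,0,0,-13,0,80,0,0,-16,0],
)

```text
clock: 15.18
eef_pos: [526.2, -54.3, 188.4]
tool_rot: [3.142, -0.003, -0.046]
force: [1.8, -0.2, 0.5]
width: 68.1
gripper_force: 0.0
```

>>> arm_command(
  series=[80,0.4,4,0,0,80,0.8,8,0,0,80,1.2,12,0,0,80,1.6,16,0,0,80,2,20,0,0],
)

```text
clock: 15.6
eef_pos: [536.2, -256.7, 185.7]
tool_rot: [3.141, -0.001, -0.045]
force: [0.6, 0.4, -0.8]
width: 68.3
gripper_force: 0.0
```

>>> arm_command(
  series=[80,0,2,0,6,80,0,2,0,11.5,80,0,2,0,11.5,80,0,2,0,11.5,80,0,2,0,11.5],
)

```text
clock: 16.02
eef_pos: [535.6, -273.3, 185.3]
tool_rot: [-3.141, 0.0, -0.242]
force: [0.3, -0.2, 0.6]
width: 68.3
gripper_force: 0.0
```

```bash
python3 - <<'E'
from h import *
p,d,m=shot("wrist"); np.savez("w8.npz",p=p,d=d,**m); s=monitor.read_state();print(s["eef_pos"],s["tool_rot"],s["force"])
cv2.imwrite("pics/w8.png",p[:,:,::-1])
E
```

```text
[ 535.67068759 -273.20629746  185.31730912] [-3.14069728e+00  5.78535927e-05 -2.42197558e-01] [-0.74855577 -0.10087054 -0.28131872]
```

View pics/w8.png

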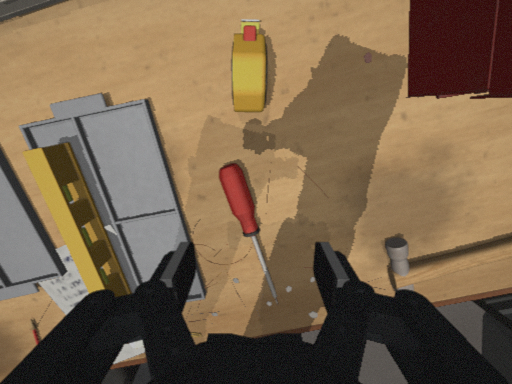

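The measure is at (250,70), case square to the image, with its red/tab end away at (250,28). The level stands upright in the slot.

```bash
python3 - <<'E'
from h import *
z=np.load("w8.npz"); p=z["p"]; P=cloud(z["d"],z)
b=P[5:125,215:285]
for lo,hi in((20,80),(50,80),(60,72)):
    q=b[(b[...,2]>lo)&(b[...,2]<hi)]; print(lo,rect(q),q.mean(0).round(1),np.percentile(q[:,2],[2,50,98]).round(1))
k=blob(p,(18,120,60),(35,255,255),(215,5,285,125)); v,u=np.nonzero(k); print(rect(ray(z,np.c_[u,v],60)),u.min(),u.max(),v.min(),v.max())
E
```

```text
20 (array([ 646.6, -296.2]), array([75.6, 33.6]), -14.46331787109375) [ 644.4 -295.3   59.1] [41.7 62.6 66.9]
50 (array([ 643.8, -295.2]), array([67.5, 32.9]), -14.890419006347656) [ 640.2 -294.1   62. ] [50.8 64.4 66.9]
60 (array([ 640.7, -293.8]), array([42.8, 30.8]), -15.4676513671875) [ 641.  -294.1   64.8] [60.4 65.3 67.1]
(array([ 645.8, -295.1]), array([74.8, 30.9]), -14.892692565917969) 232 266 22 112
```

>>> arm_command(
  series=[80,3,-0.1,1,0.9,80,6,-0.2,2,0.9,80,9,-0.3,3,0.9,80,10.9,-0.45,4,0.9,80,10.9,-0.45,6,0.9],
)

```text
clock: 16.48
eef_pos: [648.4, -295.9, 126.5]
tool_rot: [-3.141, -0.009, -0.257]
force: [0.7, -0.6, 0.4]
width: 68.5
gripper_force: 0.0
```

>>> arm_command(
  series=[80,0,0,3,0,80,0,0,6,0,80,0,0,9,0,80,0,0,10.5,0,80,0,0,10.5,0],
)

```text
clock: 16.9
eef_pos: [639.4, -294.4, 16.2]
tool_rot: [-3.14, 0.008, -0.26]
force: [0.1, 0.4, -0.8]
width: 68.3
gripper_force: 0.0
```

>>> arm_command(
  series=[60,0,0,0,0,40,0,0,0,0,20,0,0,0,0,0,0,0,0,0,0,0,0,0,0],
)

```text
clock: 17.32
eef_pos: [644.1, -297.3, 23.0]
tool_rot: [-3.141, -0.005, -0.262]
force: [-0.1, 0.6, 6.1]
width: 29.3
gripper_force: 59.7
```

>>> arm_command(
  series=[0,0,0,0,0,0,0,0,-1,0,0,0,0,-4,0,0,0,0,-8,0,0,0,0,-12,0],
)

```text
clock: 17.73
eef_pos: [640.7, -296.8, 141.3]
tool_rot: [3.141, 0.003, -0.262]
force: [0.6, 0.1, -1.3]
width: 29.4
gripper_force: 59.3
```

>>> arm_command(
  series=[0,-2.1,-2.9,0,-2.5,0,-4.3,-5.8,0,-5,0,-6.5,-8.8,0,-7.5,0,-8.7,-11.7,0,-10,0,-10.8,-14.6,0,-12.4],
)

```text
clock: 18.15
eef_pos: [574.3, -126.8, 141.3]
tool_rot: [3.141, -0.001, -0.044]
force: [-0.6, 0.5, -1.9]
width: 29.1
gripper_force: 59.4
```

>>> arm_command(
  series=[0,0,0,0,0,0,0,0,2,0,0,0,0,4,0,0,0,0,5,0,0,0,0,5,0],
)

```text
clock: 18.57
eef_pos: [573.7, -128.0, 88.6]
tool_rot: [-3.141, 0.004, -0.046]
force: [-0.6, -0.8, -1.9]
width: 29.6
gripper_force: 59.6
```

```bash
python3 - <<'E'
from h import *
p,d,m=shot("wrist"); np.savez("w9.npz",p=p,d=d,**m); s=monitor.read_state();print(s["eef_pos"],s["tool_rot"],s["force"])
cv2.imwrite("pics/w9.png",p[:,:,::-1])
E
```

```text
[ 574.69259681 -128.29117901   89.78503777] [-3.14152810e+00  2.22869851e-03 -4.61800900e-02] [-0.01291389 -0.26382903 -1.65091719]
```

View pics/w9.png

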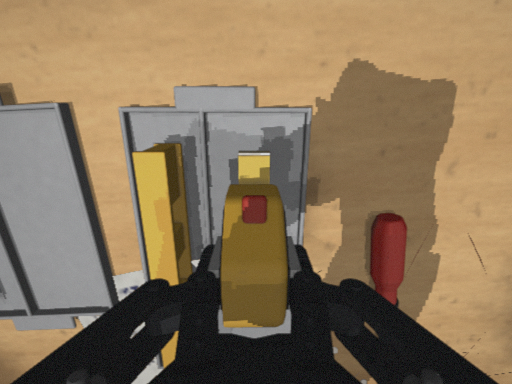

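The measure hangs over the far pocket with its tab at (254,160), inside the walls at columns 205 and 307. I'll lower and release.

>>> arm_command(
  series=[0,0,0,2.5,0,0,0,0,5,0,0,0,0,6,0,0,0,0,6.3,0,0,0,0,6.3,0],
)

```text
clock: 19.03
eef_pos: [575.7, -128.2, 28.3]
tool_rot: [-3.141, 0.0, -0.046]
force: [-0.1, -0.1, -1.6]
width: 29.3
gripper_force: 60.2
```

>>> arm_command(
  series=[15,0,0,0,0,30,0,0,0,0,45,0,0,0,0,60,0,0,0,0,60,0,0,0,0],
)

```text
clock: 19.45
eef_pos: [576.0, -128.1, 27.7]
tool_rot: [3.141, -0.001, -0.046]
force: [0.0, 0.2, 0.2]
width: 51.2
gripper_force: 0.0
```

>>> arm_command(
  series=[60,0,0,-2,0,60,0,0,-5,0,60,0,0,-9,0,80,0,0,-12,0,80,0,0,-15,0],
)

```text
clock: 19.87
eef_pos: [575.7, -128.1, 179.4]
tool_rot: [3.141, -0.001, -0.046]
force: [0.3, -0.1, -0.9]
width: 68.2
gripper_force: 0.0
```

>>> arm_command(
  series=[80,-1.2,-3.3,0,0,80,-2.4,-6.5,0,0,80,-3.6,-9.8,0,0,80,-4.8,-13,0,0,80,-6,-16.3,0,0],
)

```text
clock: 20.28
eef_pos: [522.4, 38.7, 177.7]
tool_rot: [-3.141, -0.001, -0.046]
force: [1.0, 0.5, 0.2]
width: 68.2
gripper_force: 0.0
```

>>> arm_command(
  series=[80,-1.2,-3.3,0,0,80,-2.4,-6.5,0,0,80,-3.6,-9.8,0,0,80,-4.8,-13,0,0,80,-6,-16.3,0,0],
)

```text
clock: 20.7
eef_pos: [469.9, 204.5, 177.7]
tool_rot: [-3.141, -0.001, -0.046]
force: [0.8, 0.4, -0.4]
width: 68.5
gripper_force: 0.0
```

>>> arm_command(
  series=[80,-1.2,-3.3,0,2,80,-2.4,-6.5,0,4,80,-3.6,-9.8,0,6,80,-4.8,-13,0,7.4,80,-6,-16.3,0,7.4],
)

```text
clock: 21.12
eef_pos: [417.2, 370.2, 177.6]
tool_rot: [-3.142, -0.0, -0.176]
force: [0.2, 0.2, -0.2]
width: 68.8
gripper_force: 0.0
```

>>> arm_command(
  series=[100,0,0,3,0,100,0,0,6,0,100,0,0,8,0,100,0,0,8,0,100,0,0,8,0],
)

```text
clock: 21.53
eef_pos: [417.7, 368.2, 96.9]
tool_rot: [3.14, 0.001, -0.175]
force: [0.3, -0.1, 0.4]
width: 85.0
gripper_force: 0.0
```

```bash
python3 - <<'E'
from h import *
p,d,m=shot("wrist"); np.savez("w10.npz",p=p,d=d,**m); s=monitor.read_state();print(s["eef_pos"],s["tool_rot"])
P=cloud(d,m); 
for lo,hi in ((36,46),(18,27)):
    k=((P[...,2]>lo)&(P[...,2]<hi)&(P[...,1]>320)&(P[...,1]<420)&(P[...,0]<600)&(P[...,0]>350)).astype(np.uint8)
    n,l,st,c=cv2.connectedComponentsWithStats(k); i=1+st[1:,4].argmax(); print(lo,rect(P[l==i]),st[i])
E
```

```text
[418.58555178 368.84884283  98.0166373 ] [-3.14104896e+00 -6.25402229e-04 -1.75109910e-01]
36 (array([416.9, 368.8]), array([79.9, 46.1]), -10.053237915039062) [ 224  163   60   93 5233]
18 (array([520.7, 371.3]), array([108.3,  34.2]), 3.5773377418518066) [ 182    0   83  153 6907]
```

>>> arm_command(
  series=[100,0,0,3,0,100,0,0,6,0,100,0,0,8,0,100,0,0,8.8,0,80,0,0,8.8,0],
)

```text
clock: 22.0
eef_pos: [418.2, 368.5, 9.1]
tool_rot: [3.141, 0.0, -0.175]
force: [0.3, -0.2, 0.1]
width: 75.4
gripper_force: 0.0
```

>>> arm_command(
  series=[50,0,0,0,0,30,0,0,0,0,20,0,0,0,0,20,0,0,0,0,20,0,0,0,0],
)

```text
clock: 22.42
eef_pos: [419.3, 369.7, 11.4]
tool_rot: [-3.139, -0.002, -0.175]
force: [-0.3, -0.2, 7.3]
width: 44.9
gripper_force: 62.6
```

>>> arm_command(
  series=[20,0,0,0,0,20,0,0,-1,0,20,0,0,-4,0,20,0,0,-8,0,20,0,0,-11,0],
)

```text
clock: 22.83
eef_pos: [418.4, 368.9, 122.5]
tool_rot: [-3.14, -0.001, -0.175]
force: [0.3, 0.9, -0.6]
width: 45.2
gripper_force: 61.7
```

>>> arm_command(
  series=[20,1.9,2.8,0,0,20,3.9,5.6,0,0,20,5.8,8.3,0,0,20,7.8,11.1,0,0,20,9.7,13.9,0,0],
)

```text
clock: 23.25
eef_pos: [490.2, 213.7, 120.8]
tool_rot: [-3.141, -0.002, -0.174]
force: [0.7, 0.7, -1.6]
width: 44.9
gripper_force: 61.8
```

>>> arm_command(
  series=[20,1.9,2.8,0,-2,20,3.9,5.6,0,-4,20,5.8,8.3,0,-6,20,7.8,11.1,0,-8,20,9.7,13.9,0,-10],
)

```text
clock: 23.67
eef_pos: [561.6, 59.5, 120.8]
tool_rot: [3.142, -0.002, 0.001]
force: [0.6, 0.8, -0.9]
width: 45.1
gripper_force: 61.8
```

>>> arm_command(
  series=[20,0,0,1,0,20,0,0,3,0,20,0,0,5,0,20,0,0,6,0,20,0,0,6,0],
)

```text
clock: 24.08
eef_pos: [559.1, 61.1, 58.1]
tool_rot: [3.141, 0.004, -0.0]
force: [-0.3, -0.2, 0.1]
width: 44.8
gripper_force: 61.8
```

```bash
python3 - <<'E'
from h import *
p,d,m=shot("wrist"); np.savez("w11.npz",p=p,d=d,**m); s=monitor.read_state();print(s["eef_pos"],s["tool_rot"],s["force"])
cv2.imwrite("pics/w11.png",p[:,:,::-1])
E
```

```text
[560.008121    61.34430546  59.16161814] [3.14124041e+00 1.60054606e-03 4.55087974e-05] [ 0.68419696  0.4173941  -0.4109561 ]
```

View pics/w11.png

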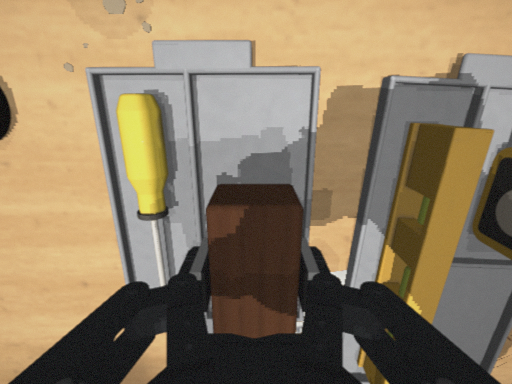

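The thick block (255,260) hangs within the wide pocket, whose walls are at columns 193 and 315, and the driver is clear. I'll lower and release.

>>> arm_command(
  series=[20,0,0,2,0,20,0,0,3.5,0,20,0,0,4.2,0,20,0,0,4.3,0,20,0,0,4.3,0],
)

```text
clock: 24.55
eef_pos: [561.3, 61.4, 17.1]
tool_rot: [-3.142, -0.001, 0.0]
force: [0.4, 0.2, 0.1]
width: 45.1
gripper_force: 61.7
```

>>> arm_command(
  series=[40,0,0,0,0,55,0,0,0,0,65,0,0,0,0,65,0,0,0,0,65,0,0,0,0],
)

```text
clock: 24.97
eef_pos: [561.0, 61.2, 16.7]
tool_rot: [-3.142, -0.001, -0.0]
force: [0.6, -0.4, -0.2]
width: 55.5
gripper_force: 0.0
```

>>> arm_command(
  series=[65,0,0,-2,0,65,0,0,-5,0,65,0,0,-9,0,80,0,0,-12,0,80,0,0,-15,0],
)

```text
clock: 25.38
eef_pos: [560.8, 61.1, 168.3]
tool_rot: [-3.142, -0.001, -0.0]
force: [0.6, -0.4, -0.3]
width: 68.2
gripper_force: 0.0
```

>>> arm_command(
  series=[80,-0.4,-3.1,0,0,80,-0.8,-6.2,0,0,80,-1.2,-9.3,0,0,80,-1.6,-12.4,0,0,80,-2,-15.5,0,0],
)

```text
clock: 25.8
eef_pos: [540.4, 217.5, 166.6]
tool_rot: [-3.141, -0.0, -0.001]
force: [0.7, 0.4, -0.2]
width: 68.4
gripper_force: 0.0
```

>>> arm_command(
  series=[80,-0.4,-3.1,0,-1,80,-0.8,-6.2,0,-2,80,-1.2,-9.3,0,-3,80,-1.6,-12.4,0,-3.5,80,-2,-15.4,0,-3.5],
)

```text
clock: 26.22
eef_pos: [520.2, 371.8, 166.4]
tool_rot: [-3.142, 0.0, 0.061]
force: [0.9, 1.1, -0.0]
width: 68.5
gripper_force: 0.0
```

>>> arm_command(
  series=[80,0,0,3,0,80,0,0,6,0,80,0,0,9,0,80,0,0,9,0,80,0,0,9,0],
)

```text
clock: 26.63
eef_pos: [519.7, 369.3, 75.2]
tool_rot: [3.139, 0.003, 0.061]
force: [0.7, 0.3, 0.6]
width: 68.4
gripper_force: 0.0
```

```bash
python3 - <<'E'
from h import *
p,d,m=shot("wrist"); s=monitor.read_state();print(s["eef_pos"],s["tool_rot"])
P=cloud(d,m); 
k=((P[...,2]>17)&(P[...,2]<27)&(P[...,1]>320)&(P[...,1]<420)&(P[...,0]<600)&(P[...,0]>350)).astype(np.uint8)
n,l,st,c=cv2.connectedComponentsWithStats(k); i=1+st[1:,4].argmax(); print(rect(P[l==i]),st[i])
E
```

```text
[521.18062264 370.212043    76.96468205] [-3.14157220e+00 -2.62725445e-04  6.05918419e-02]
(array([521.9, 371.3]), array([110. ,  34.1]), 3.6436033248901367) [ 229  139   47  132 5649]
```

>>> arm_command(
  series=[80,0,-0.1,3,0,80,0,-0.1,5.5,0,80,0,-0.1,6.8,0,80,0,-0.1,7.3,0,60,0,-0.1,7.3,0],
)

```text
clock: 27.1
eef_pos: [521.1, 371.2, 3.7]
tool_rot: [-3.141, -0.0, 0.061]
force: [0.0, 0.4, 0.7]
width: 57.9
gripper_force: 0.0
```

>>> arm_command(
  series=[40,0,0,0,0,20,0,0,0,0,10,0,0,0,0,10,0,0,0,0,10,0,0,0,0],
)

```text
clock: 27.52
eef_pos: [522.1, 372.1, 5.4]
tool_rot: [-3.14, -0.003, 0.061]
force: [-0.7, -0.5, 6.3]
width: 32.6
gripper_force: 61.3
```

>>> arm_command(
  series=[10,0,0,0,0,10,0,0,-1,0,10,0,0,-4,0,10,0,0,-8,0,10,0,0,-12,0],
)

```text
clock: 27.93
eef_pos: [520.0, 370.6, 124.7]
tool_rot: [3.14, 0.002, 0.061]
force: [1.0, 0.7, -0.1]
width: 32.6
gripper_force: 60.4
```

>>> arm_command(
  series=[10,-0.7,3.3,0,0,10,-1.4,6.5,0,0,10,-2,9.8,0,0,10,-2.7,13,0,0,10,-3.4,16.3,0,0],
)

```text
clock: 28.35
eef_pos: [496.5, 205.2, 124.5]
tool_rot: [-3.141, -0.001, 0.061]
force: [0.8, -1.7, -1.2]
width: 32.6
gripper_force: 60.4
```

>>> arm_command(
  series=[10,-0.7,3.3,0,0,10,-1.4,6.5,0,0,10,-2,9.8,0,0,10,-2.7,13,0,0,10,-3.4,16.3,0,0],
)

```text
clock: 28.77
eef_pos: [472.6, 40.3, 124.3]
tool_rot: [-3.142, -0.001, 0.061]
force: [0.9, -0.6, -0.7]
width: 32.5
gripper_force: 60.4
```

>>> arm_command(
  series=[10,-0.7,3.3,0,2,10,-1.4,6.5,0,4,10,-2,9.8,0,5,10,-2.7,13,0,6.1,10,-3.4,16.2,0,6.1],
)

```text
clock: 29.18
eef_pos: [448.5, -123.8, 124.3]
tool_rot: [3.141, -0.001, -0.046]
force: [0.4, -0.1, -1.6]
width: 32.5
gripper_force: 60.4
```

>>> arm_command(
  series=[10,0,0,1,0,10,0,0,3,0,10,0,0,5,0,10,0,0,6,0,10,0,0,6,0],
)

```text
clock: 29.6
eef_pos: [447.5, -121.8, 62.2]
tool_rot: [-3.141, 0.003, -0.046]
force: [0.2, 0.5, -0.2]
width: 32.5
gripper_force: 60.4
```

```bash
python3 - <<'E'
from h import *
p,d,m=shot("wrist"); np.savez("w12.npz",p=p,d=d,**m); s=monitor.read_state();print(s["eef_pos"],s["tool_rot"],s["force"])
cv2.imwrite("pics/w12.png",p[:,:,::-1])
E
```

```text
[ 448.12612295 -121.91190158   63.12461953] [-3.14138314e+00  1.57222014e-03 -4.53431734e-02] [ 0.01056878  0.23825619 -0.12721244]
```

View pics/w12.png

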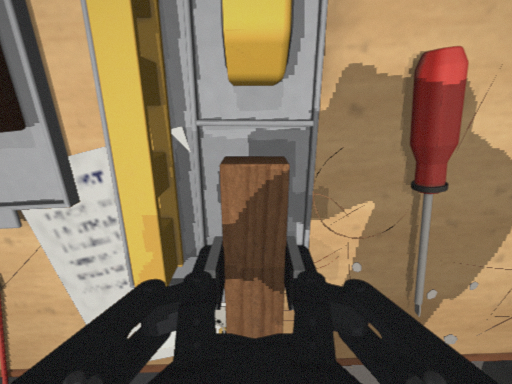

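The block's far end at (255,157) hangs short of the cross wall at (255,122). I'll check that gap numerically.

```bash
python3 - <<'E'
from h import *
z=np.load("w12.npz")
print('wall',ray(z,[(255,125),(197,200),(310,200)],14).round(1).tolist()); P=cloud(z["d"],z); print('block end',P[160,255].round(1),P[200,225].round(1),P[200,286].round(1))
E
```

```text
wall [[515.3, -125.1, 14.0], [462.3, -78.7, 14.0], [458.4, -164.2, 14.0]]
block end [ 501.9 -124.3   70.3] [ 484.  -108.4   78.7] [ 483.  -138.8   79.7]
```

>>> arm_command(
  series=[10,0,0,2,0,10,0,0,4,0,10,0,0,5,0,10,0,0,5.3,0,10,0,0,5.3,0],
)

```text
clock: 30.07
eef_pos: [449.1, -122.4, 10.6]
tool_rot: [3.141, -0.001, -0.044]
force: [-0.1, -0.5, -0.9]
width: 33.0
gripper_force: 60.4
```

>>> arm_command(
  series=[35,0,0,0,0,45,0,0,0,0,48,0,0,0,0,48,0,0,0,0,48,0,0,0,0],
)

```text
clock: 30.48
eef_pos: [449.0, -122.1, 10.8]
tool_rot: [3.141, -0.001, -0.045]
force: [-0.2, -0.0, 0.2]
width: 41.3
gripper_force: 0.0
```

>>> arm_command(
  series=[48,0,0,-1,0,48,0,0,-4,0,48,0,0,-8,0,48,0,0,-12,0,48,0,0,-16,0],
)

```text
clock: 30.9
eef_pos: [447.8, -121.5, 172.1]
tool_rot: [-3.141, 0.001, -0.045]
force: [0.6, -0.9, -0.4]
width: 40.8
gripper_force: 0.0
```

>>> arm_command(
  series=[48,0,-4,-1,0,48,0,-8,-2,0,48,0,-12,-3,0,48,0,-12,-3,0,48,0,-12,-3,0],
)

```text
clock: 31.32
eef_pos: [454.4, 0.5, 201.3]
tool_rot: [-3.141, -0.002, -0.04]
force: [0.0, -0.3, 0.2]
width: 41.0
gripper_force: 0.0
```

```bash
python3 - <<'E'
from h import *
p,d,m=shot("wrist"); np.savez("w13.npz",p=p,d=d,**m); s=monitor.read_state();print(s["eef_pos"],s["force"])
cv2.imwrite("pics/w13.png",cv2.resize(p[:,:,::-1],(800,600)))
E
```

```text
[453.8621801   -1.61475171 200.60767345] [-0.78457843  0.50206343  0.01434055]
```

View pics/w13.png

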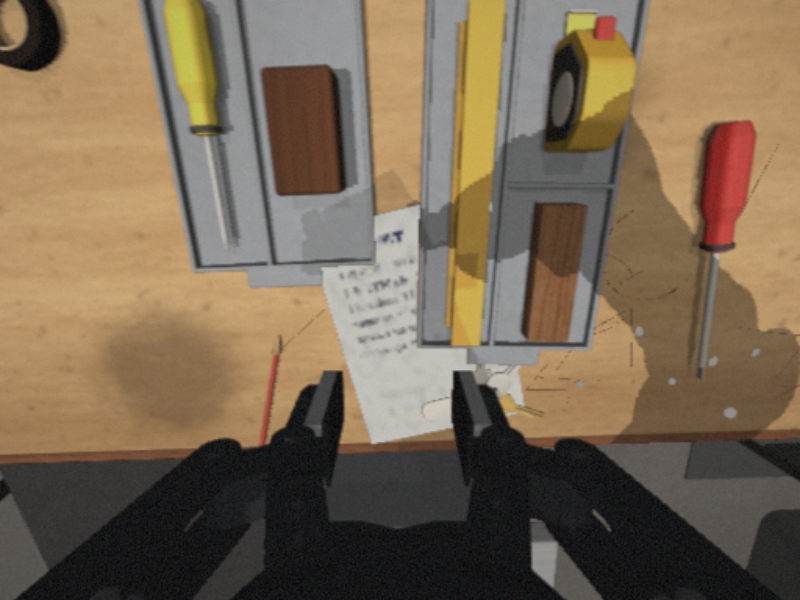

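Everything lies in its compartment. A numeric check of heights, tilts and along-tray positions comes before handing in.

```bash
python3 - <<'E'
from h import *
z=np.load("w13.npz"); P=cloud(z["d"],z); s=.64
def f(n,box,lo,hi):
    x0,y0,x1,y1=[int(v*s) for v in box]; q=P[y0:y1,x0:x1].reshape(-1,3); q=q[(q[:,2]>lo)&(q[:,2]<hi)]
    A=np.c_[q[:,:2]-q[:,:2].mean(0),np.ones(len(q))]; c=np.linalg.lstsq(A,q[:,2],rcond=None)[0]
    print(n,*rect(q),'z %.1f slope %.3f %.3f'%(c[2],c[0],c[1]))
f('thick',(255,60,350,200),41,50); f('thin',(520,198,590,345),23,32); f('level',(445,0,505,350),47,57); f('measure top',(550,20,640,160),66,80)
print('level near end',ray(z,[(467*s,345*s)],51)); print('driver tip',ray(z,[(231*s,247*s)],15),'red tip',ray(z,[(700*s,377*s)],10))
p,d,m=shot("top"); Q=cloud(d,m)
E
```

```text
thick [559.1  61.3] [80.  46.2] 0.007800909224897623 z 45.2 slope -0.001 0.006
thin [ 448.7 -122.1] [110.1  34.5] -2.6558074951171875 z 27.3 slope -0.000 -0.014
level [515.4 -53.7] [222.8  22.5] -2.58868408203125 z 51.3 slope -0.001 -0.011
measure top [ 572.5 -128.2] [41.2 30.1] -2.5727462768554688 z 70.0 slope 0.007 -0.004
level near end [[403.33937828 -50.28610093  51.        ]]
driver tip [[479.35112267 131.87723268  15.        ]] red tip [[ 345.6012449 -265.2043899   10.       ]]
```

```bash
python3 -c "
from cell import workorder
print(workorder.finish_job())"
```

```text
the job is handed in; nothing more can be done
None
```

Both kits are made up and handed in: all five things lie flat in their compartments by the last camera check, and the longer screwdriver was left alone; on the way the level lightly bumped the drawer cabinet after a wrong-direction move and was squared up again in its slot.

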